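# Peel the top kit tray off the snap-nested stack

## Robot

A 7-joint arm with a two-finger parallel gripper is mounted at the origin on the work surface. World frame = base frame: x ahead of the robot, y to its left, z up, the work surface at z = 0. Lengths are in m, angles in rad, forces in N, time in s.
With the tool pointing down it reaches from about 0.35 to 0.9 m from the base axis. Payload 8.1 kg.
Tool frame: the origin (TCP) lies midway between the tips of the shut fingers; the grasp point (between the pads) lies 19 mm behind it; z points along the fingers, x is the direction in which the jaws open and shut, and the axes are right-handed (so a half turn about z gives the same grasp; the last joint's range is limited). The gripper opens to 92 mm and grips with 3 to 60 N. Pads are 19 mm wide; open, the fingers measure 130 mm over their backs; the gripper's body (75 mm by 190 mm) begins 47 mm behind the grasp point.
Start: joints at [-1.214, 0.434, 0.025, 1.573, -0.012, 1.134, -0.075], TCP at [0.277, 0.56, 0.227] pointing down, gripper open.
Joint ranges: [-2.62, 2.62], [-0.44, 2.09], [-1.27, 1.32], [0.08, 2.57], [-1.32, 4.46], [0.12, 2], [-2.74, 2.74]. Speed limits (rad/s): [2.22, 2.22, 3.01, 3.01, 3.14, 3.14, 3.14].

## Interface

Orientations are given as a rotation vector (axis times angle).
In Python, from cell import arm gives the robot as it stands.
- The arm moves only by the tool jog_arm, never from a script. Its argument "commands" is a list of rows, each an object with "translation": the shift along the tool's x, y, z in mm, a list of three; "turn": the turn, a rotation vector about the tool's x, y, z in rad, a list of three. A call has 1 to 12 rows; each row is the pose to reach, as a shift and turn from the pose commanded when the call began, along the tool's axes at that moment; what a row does not reach only later rows make up. A row lasts 1/12 s, in which the tool goes at most 41.7 mm and 7.16 degrees, less where a joint would pass 70% of its speed; a pose out of reach is approached as far as the arm can. A call with a gripper value outside its range is refused whole. "claw" is the closure, from -1 (fully open) to 1 (shut), so that 0 is half open, set as the call begins (left out, the last holds). The fingers move at their own pace and stop on an object; "grip_force" is the grip in N (left out, the last holds). Time passes only in rows, so rows that repeat a pose let the fingers close. It gives the time, the measured TCP pose, the force and the opening at its end, in the units of the state.
- arm.observe(): the state, without advancing time (a new reading comes with each control period).
- arm.get_image(name): name is "scene" or "side" or "wrist"; returns the picture (420x560x3 uint8, blue, green, red); there is no depth.
- arm.camera_info(name): a dict with "vertical_fov" (degrees; the focal length in pixels is half the picture's height over the tangent of half this angle, whatever the lens; pixels are square), "cx", "cy" (the principal point, pixels), "eye" and "rotation" of the camera in the world. Camera axes: x right, y up, looking along -z (the intrinsics and any distortion apply to the point x, -y, -z); pixel columns grow to the right and rows downward; lengths in m; the calibration is good to about 2 mm. A picture is of the moment at which its call begins: read the wrist's pose just before it. camera_info takes no time and is no camera call; for the wrist camera it gives the pose at the moment of the call.
- arm.sign_off(): hands the job in, once; it reports no verdict.
Trained networks look in the newest picture that a camera, given by its name, has taken for a name from the list of things; names that differ only in an ending like _2 or _b are one class to them, and where a whole thing is asked for, a point or a joint stands for the part that bears it (a point fixed in the world has none). Each returns a list of dicts, best first, with "confidence" (0 to 1); they miss things now and then, are a little off and sometimes report something else, mostly with a low value. They report only what shows in the picture. A call takes as long as a camera call. They do not tell look-alikes from the thing itself.
- arm.trace(camera, query): "region" (420x560 bool, what is visible of it) and "box" ([left, top, width, height] in pixels, round what is visible of it).
- arm.landmark_of(camera, query): "at" ([column, row] in pixels: a listed point, or the origin of a listed thing).
The state is a dict: "clock": time; "joints": joint angles; "dq": joint speeds; "joint_efforts": joint torques, N m; "position": TCP position; "ee_rot": TCP orientation; "force": force on the tool from outside, world axes, zero at the start; "ft_torque": the same for the moment, N m; "width": opening from 0.0 (shut) to 1.0 (fully open).
Only numpy, scipy, OpenCV 4.12 (cv2) and the standard library are available. Lean on these libraries where they do the work, as an engineer would, in place of code of your own. Each camera call takes 0.05 s, during which the arm holds its last target. There are 200 camera calls.

## Task

The red-handled scraper has been left lying across the top tray of the nested stack: put it away by sliding its blade fully home into the slot of the plywood block, and let go of it. Then peel the white top tray off the stack by its blue tab, tipping the tab corner up a good 3 cm while the opposite corner is still seated, and only then lifting it clear, and finish holding the tray in the gripper, open side up and roughly level, about 10 cm clear above the stack. Do not put the tray down, and leave the other things on the table where they are.

Things in the scene. Friction and masses are not known exactly. Their poses are not given: they have to be found in the camera images.
- stack: Fixed stack of grey nested trays in a plywood dock, 200 (x) x 160 (y) mm. Place and yaw vary; it may stand left or right, the block on the other side. Origin: centre of its underside on the table, z up. The grey rim that carries the white tray's rim is 64 mm up; the cavity inside it is 140 x 100 mm, with 4 mm of play around the white tray's well.
- nub (a point): Middle of one of four orange sprung nubs that hold the white tray down: at x = -5 and +60, y = +-67, z = 73 mm in the stack's frame (this one: -5, -67), on plywood posts 20 mm long in x, out to y = +-82, 80 mm tall. Each overhangs the rim's edge by 2.5 mm and snaps aside at about 3 to 4 N of upward pull, so the tray comes away nub by nub.
- tray: Loose white formed tray on top of the stack, about 0.12 kg: rim 170 (x) x 130 (y) x 4 mm, well 132 x 92 mm, 18 mm deep below the rim's underside. Origin: centre of the rim's underside; nested, it is 64 mm above the stack's origin, axes alike, z up. A blue upright tab stands on its (-x, -y) corner, the right-hand corner nearest the robot at yaw 0.
- tray_tab (a point): Middle of the tray's blue tab, at (-65, -45, 22) mm in the tray's frame. The tab is an upright plate 34 mm long, 10 mm thick, 36 mm tall; its foot, on the rim's upper side, is 18 mm below this point. Its length runs along the 45 degree diagonal, direction (+1, +1) in the tray's x, y; it is pinched across, along (+1, -1).
- tray_far (a point): Rim corner of the tray opposite to the tab, at (85, 65, 0) mm in the tray's frame, on the rim's underside. The peel swings the tray about this corner, 214 mm from the tab's corner along the rim plane. The tray does not turn by itself in a firm grip: lifted straight up it comes off level, so the gripper has to swing (tilt) with the tray, about 0.15 to 0.2 rad.
- scraper: Loose flat scraper, 0.14 kg, lying across the white tray on its front and back rims, handle towards the robot. Origin: on the underside where blade and handle meet, near its balance point; x along the blade, z up. Steel blade 90 long (to x = +90) x 50 wide x 4 mm thick; red handle 110 long (to x = -110) x 24 wide x 30 mm tall; one flat underside.
- scraper_grip (a point): Point on the scraper handle to grip, across the 24 mm width: (-35, 0, 20) mm in the scraper's frame, 20 mm above the underside and 10 mm below the handle's top.
- scraper_tip (a point): Middle of the blade's end edge: (90, 0, 2) mm in the scraper's frame.
- block: Fixed plywood block, 90 (x) x 100 (y) x 74 mm tall; place and yaw vary. Origin: centre of its underside on the table, z up. A level slot opens in its -x face, towards the robot: 60 mm wide in y, centred, from 50 to 62 mm up, back wall at x = +40. Its floor runs on as a ledge to x = -75. Fully home: blade along +x, tip at the back wall, handle outside.
- slot_mouth (a point): Centre of the slot's mouth on the block's front face: (-45, 0, 56) mm in the block's frame.
- glue_jar: Bystander: jar 48 mm wide, 58 mm tall, orange cap; origin under its centre.
- tape_roll: Bystander: yellow tape roll 72 mm wide, 24 mm tall, lying; origin under its centre.
- mug: Bystander: blue mug 76 mm wide, 85 mm tall; origin under its centre.
- screwdriver: Bystander: screwdriver lying on the table; origin on its underside.
- speaker: Bystander: black speaker box 75 x 85 x 100 mm; origin under its centre.
- spool: Bystander: copper wire spool 60 mm wide, 40 mm tall; origin under its centre.
There are look-alikes about, which are no part of the job. Leave any turquoise look-alike of the scraper alone.

How it is judged:
On the way, in this order (a step that is already met when the one before it is completed fails the run):
1. the scraper's blade is fully home in the block's slot and let go (x of scraper_tip in the frame of block above 0.026 m and z of scraper_tip in the frame of block between 0.046 and 0.066 m and y of scraper_tip in the frame of block between -0.03 and 0.03 m and angle between the x axis of scraper and the x axis of block, either way round below 0.2 rad and contact force between scraper and the fingers below 0.1 N), for 0.2 s.
2. the tab corner is lifted 25 mm while the opposite corner is still seated (less than 10 mm up) (z of tray_tab in the frame of stack above 0.111 m and z of tray_far in the frame of stack below 0.074 m and contact force between tray and the fingers above 0.5 N), for 0.1 s.
At the end, for the whole second after the job is handed in: Scraper in the slot, tip within 14 mm of its back wall, let go; white tray held in the fingers, at rest, touching neither stack, block nor scraper, within 0.5 rad of level, open side up, rim centre and tab above 135 mm, opposite corner above 124 mm over the table (all of step 1 and contact force between tray and the fingers above 1 N and contact force between tray and stack below 0.1 N and contact force between tray and block below 0.1 N and contact force between tray and scraper below 0.1 N and height (world z) of each of tray, tray_tab above 0.135 m and height (world z) of tray_far above 0.124 m and angle between tray's own z axis and vertical below 0.5 rad and linear speed of each of tray, scraper below 0.05 m/s); the arm keeps its last pose, push and grip.
It fails at once if a bystander is moved more than 30 mm (distance of any of glue_jar, tape_roll, mug, screwdriver, speaker, spool from where it was at the start of the episode above 0.03 m).
It also fails if it takes over 58 s, if anything falls off the work surface, if the arm or the gripper's body presses on something with over 40 N, if the wrist force passes 120 N, or if a joint passes its speed limit or range.

## Working session

There is one attempt and no reset: what is moved stays moved. The work goes in short steps, Python scripts to look and compute and a tool call to move; the robot and the scene stay as the last step left them, time stands still between calls to the robot, and variables do not carry over. Pictures are saved under pics/ and viewed, about 8 in all and at most 12, crops included, and the job is handed in when it is done.

Besides the shell and the picture viewer there is one more tool, called as name(argument=value, ...), one argument or row to a line, values as JSON. jog_arm: Moves the arm, as the interface text tells. Its arguments: {"type":"object","properties":{"commands":{"type":"array","items":{"type":"object","properties":{"translation":{"type":"array","items":{"type":"number"}},"turn":{"type":"array","items":{"type":"number"}}}}},"claw":{"type":"number"},"grip_force":{"type":"number"}},"required":["commands"]}

```bash
ls; mkdir -p pics
python3 - <<'E'
from cell import arm
import cv2,numpy as np
print(arm.observe())
ims=[]
for n in("scene","side"):
    print(n,arm.camera_info(n)); im=arm.get_image(n); cv2.imwrite(f"pics/{n}0.png",im)
    for q in["stack","tray","tray_tab","tray_far","scraper","scraper_grip","scraper_tip","block","slot_mouth","nub"]:
        print(n,q,[(np.round(d["at"],1).tolist(),round(d["confidence"],2)) for d in arm.landmark_of(n,q)][:4])
print(arm.camera_info("wrist"))
E
```

```text
pics
{'clock': 0.0, 'joints': array([-1.21360476,  0.43522499,  0.02497007,  1.57407736, -0.01159637,
        1.13399762, -0.07509687]), 'dq': array([-0.00058564, -0.00109627,  0.00079835, -0.00130587, -0.00060745,
        0.00037271,  0.00046782]), 'joint_efforts': array([-7.13334953e-05, -6.67830133e+01,  9.84874740e-01, -3.14446700e+01,
       -6.05545985e-02,  4.28261643e-02,  1.53327533e-04]), 'position': array([0.27717834, 0.55961592, 0.22595133]), 'ee_rot': array([ 2.66845900e+00,  1.65620170e+00, -1.95636419e-03]), 'force': array([ 0.38164359, -0.39750556, -0.40275541]), 'ft_torque': array([ 0.0052596 ,  0.00085275, -0.02739511]), 'width': 0.9991744458033293}
scene {'vertical_fov': 44.94186808076013, 'cx': 285.2263010855297, 'cy': 220.3545123485157, 'eye': array([ 1.39841488, -0.02189806,  1.03244967]), 'rotation': array([0.58141298, 0.55831025, 1.4711795 ])}
scene stack [([372.3, 248.8], 0.73)]
scene tray [([460.5, 271.4], 0.75), ([379.0, 234.0], 0.64), ([361.8, 209.0], 0.25)]
scene tray_tab [([362.2, 207.8], 0.7), ([107.1, 262.7], 0.31)]
scene tray_far [([403.4, 266.2], 0.5
[... 669 characters left out ...]
274.3, 238.0], 0.66)]
side tray_tab [([238.3, 176.2], 0.61), ([255.5, 167.4], 0.39)]
side tray_far [([269.6, 149.0], 0.75), ([254.3, 165.4], 0.31)]
side scraper [([188.2, 225.5], 0.71), ([256.3, 158.4], 0.59)]
side scraper_grip [([242.5, 161.2], 0.87), ([195.5, 215.2], 0.58)]
side scraper_tip [([163.1, 237.3], 0.95), ([276.1, 158.4], 0.9)]
side block [([340.4, 268.4], 0.82), ([276.2, 153.9], 0.58), ([366.1, 362.7], 0.55)]
side slot_mouth [([321.4, 261.2], 0.84)]
side nub [([258.0, 177.8], 0.59)]
{'vertical_fov': 66.97265028049051, 'cx': 284.09553171396954, 'cy': 214.34089086789075, 'eye': array([0.21260026, 0.59244329, 0.38415824]), 'rotation': array([-0.24497748, -0.1505287 ,  1.1032472 ])}
```

```bash
cat > h.py <<'E'
import numpy as np,cv2
from scipy.spatial.transform import Rotation as R
from scipy.optimize import least_squares
def proj(ci,P,h=420):
    f=h/2/np.tan(np.radians(ci["vertical_fov"])/2)
    c=(np.atleast_2d(P)-ci["eye"])@R.from_rotvec(ci["rotation"]).as_matrix()
    return np.c_[ci["cx"]+f*c[:,0]/-c[:,2], ci["cy"]-f*c[:,1]/-c[:,2]]
def atz(ci,uv,z,h=420):
    f=h/2/np.tan(np.radians(ci["vertical_fov"])/2)
    d=R.from_rotvec(ci["rotation"]).as_matrix()@np.array([(uv[0]-ci["cx"])/f,-(uv[1]-ci["cy"])/f,-1])
    return ci["eye"]+d*(z-ci["eye"][2])/d[2]
def tri(cis,uvs):
    s=least_squares(lambda p:np.concatenate([(proj(c,p)[0]-u) for c,u in zip(cis,uvs)]),[.6,0,.06])
    return s.x,np.abs(s.fun).max()
E
python3 - <<'E'
from cell import arm
from h import *
S,D=arm.camera_info("scene"),arm.camera_info("side")
for n,a,b in[("tab",(362.2,207.8),(238.3,176.2)),("far",(403.4,266.2),(269.6,149)),("scr",(382.9,237.5),(256.3,158.4)),("grip",(387.9,221.4),(242.5,161.2)),("tip",(383.1,265.8),(276.1,158.4)),("block",(201.2,257.2),(340.4,268.4)),("mouth",(200.8,229.1),(321.4,261.2)),("nub",(354.3,226.7),(258,177.8)),("stack",(372.3,248.8),(253.9,175.4))]:
    print(n,*[np.round(x,4) for x in tri([S,D],[a,b])])
a,b=cv2.imread("pics/scene0.png"),cv2.imread("pics/side0.png")
cv2.imwrite("pics/a.png",cv2.resize(a[100:400],(800,428))); cv2.imwrite("pics/b.png",cv2.resize(b[60:400,60:500],None,fx=1.75,fy=1.75))
E
```

```text
tab [0.5122 0.2038 0.0871] 0.0241
far [0.6813 0.2823 0.0601] 0.9171
scr [0.6069 0.2436 0.0812] 0.2307
grip [0.5601 0.2609 0.085 ] 0.7931
tip [0.6756 0.2351 0.0553] 1.0204
block [ 0.5969 -0.2105  0.0018] 0.202
mouth [ 0.5451 -0.1991  0.0595] 4.0018
nub [0.5657 0.1771 0.0736] 0.7775
stack [0.5892 0.2306 0.0178] 1.2152
```

View pics/a.png

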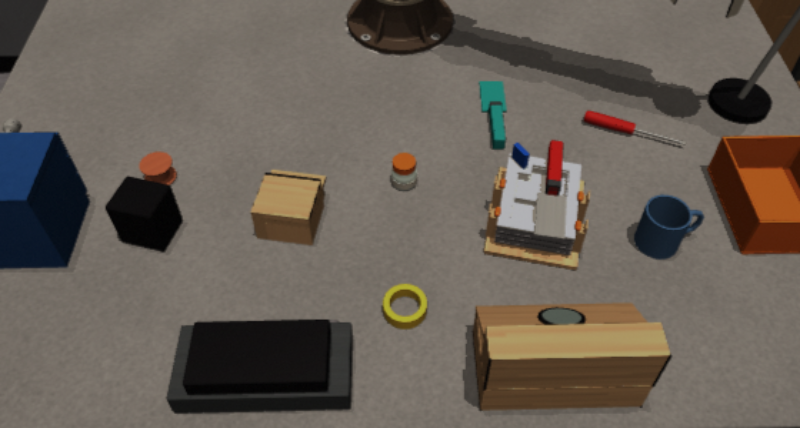

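View pics/b.png

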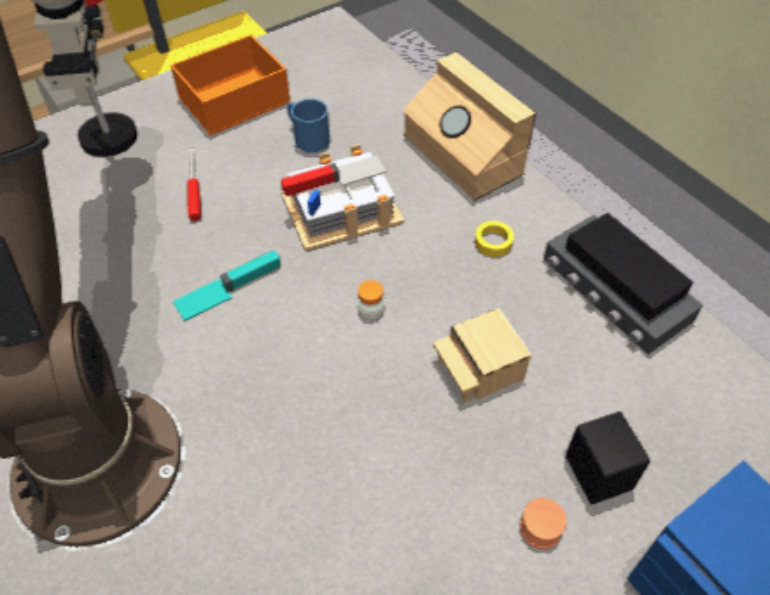

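The scene view shows the stack on the left (y>0), with the red scraper lying across it, and the tab at about (520,155) in the crop. The block is on the right at about (288,205). The turquoise look-alike lies nearer the robot, and the other thing it could be confused with is the lamp-coloured box. I'll hover over the stack next for a close wrist view.

```bash
cat >> h.py <<'E'
def down(yaw):  # tool z down; tool x axis = horizontal dir at yaw+90deg (jaws across an object whose long axis is at yaw)
    x=np.array([-np.sin(yaw),np.cos(yaw),0]); z=np.array([0,0,-1.]); return np.c_[x,np.cross(z,x),z]
def rel(o,p,M):
    T=R.from_rotvec(o["ee_rot"]).as_matrix()
    t=T.T@(np.array(p)-o["position"])*1000; w=R.from_matrix(T.T@M).as_rotvec()
    print("trans",np.round(t,1),"turn",np.round(w,4))
E
python3 - <<'E'
from cell import arm
from h import *
o=arm.observe();T=R.from_rotvec(o["ee_rot"]).as_matrix();print(T.round(2))
c=arm.camera_info("wrist");Rc=R.from_rotvec(c["rotation"]).as_matrix()
print("cam in tool",T.T@(c["eye"]-o["position"]),"look",T.T@-Rc[:,2])
for k in(0,np.pi):
    M=down(-.22+k); rel(o,[.56,.255,.25],M)
    print(M@(T.T@(c["eye"]-o["position"]))+[.56,.255,.25], M@T.T@-Rc[:,2])
E
```

```text
[[ 0.44  0.9   0.  ]
 [ 0.9  -0.44 -0.  ]
 [-0.    0.   -1.  ]]
cam in tool [ 0.00025952 -0.07240351 -0.15743045] look [-0.00126972  0.26965301  0.96295672]
trans [-148.   388.7  -23.3] turn [ 0.      0.     -0.2398]
[0.48939824 0.27105386 0.40743045] [ 0.26287659 -0.06008539 -0.96295672]
trans [-148.   388.7  -23.3] turn [ 0.     -0.      2.9018]
[0.63060176 0.23894614 0.40743045] [-0.26287659  0.06008539 -0.96295672]
```

jog_arm(
  commands=[
    {"translation": [-148, 389, -23], "turn": [0, 0, -0.24]},
    {"translation": [-148, 389, -23], "turn": [0, 0, -0.24]},
    {"translation": [-148, 389, -23], "turn": [0, 0, -0.24]},
    {"translation": [-148, 389, -23], "turn": [0, 0, -0.24]},
    {"translation": [-148, 389, -23], "turn": [0, 0, -0.24]},
    {"translation": [-148, 389, -23], "turn": [0, 0, -0.24]},
    {"translation": [-148, 389, -23], "turn": [0, 0, -0.24]},
    {"translation": [-148, 389, -23], "turn": [0, 0, -0.24]},
    {"translation": [-148, 389, -23], "turn": [0, 0, -0.24]},
    {"translation": [-148, 389, -23], "turn": [0, 0, -0.24]},
    {"translation": [-148, 389, -23], "turn": [0, 0, -0.24]},
    {"translation": [-148, 389, -23], "turn": [0, 0, -0.24]},
  ],
  claw=-0.1,
  grip_force=40,
)

```text
clock: 2.1
position: [0.5623, 0.2516, 0.2498]
ee_rot: [2.457, 1.956, 0.0]
force: [0.4, 0.8, -1.0]
width: 0.551
```

Run:
```python
from cell import arm
from h import *
o=arm.observe();c=arm.camera_info("wrist");im=arm.get_image("wrist")
print(o["position"],o["ee_rot"],o["dq"].max(),o["clock"])
np.savez("w1.npz",**c)
cv2.imwrite("pics/w1.png",cv2.resize(im,(800,600)))
for q,z in[("tray_tab",.086),("tray_far",.064),("scraper_grip",.088),("scraper",.068),("scraper_tip",.070),("nub",.073),("stack",0)]:
    for d in arm.landmark_of("wrist",q): print(q,np.round(d["at"],1),round(d["confidence"],2),atz(c,d["at"],z).round(4))
```

```text
[0.56232252 0.25155342 0.24978074] [2.45656071e+00 1.95609238e+00 2.18575053e-04] 0.019111879602433476 2.1
tray_tab [227.1 166.8] 0.85 [0.518  0.2024 0.086 ]
tray_far [326.4 290.3] 0.58 [0.6894 0.2741 0.064 ]
scraper_grip [183.6   8.2] 0.8 [0.3747 0.2034 0.088 ]
scraper_grip [292.5 197.4] 0.64 [0.5632 0.2599 0.088 ]
scraper_grip [329.3 287.1] 0.57 [0.6724 0.2776 0.088 ]
scraper [288.8 224. ] 0.62 [0.5965 0.2487 0.068 ]
nub [213.6 217.3] 0.96 [0.569  0.1703 0.073 ]
```

View pics/w1.png

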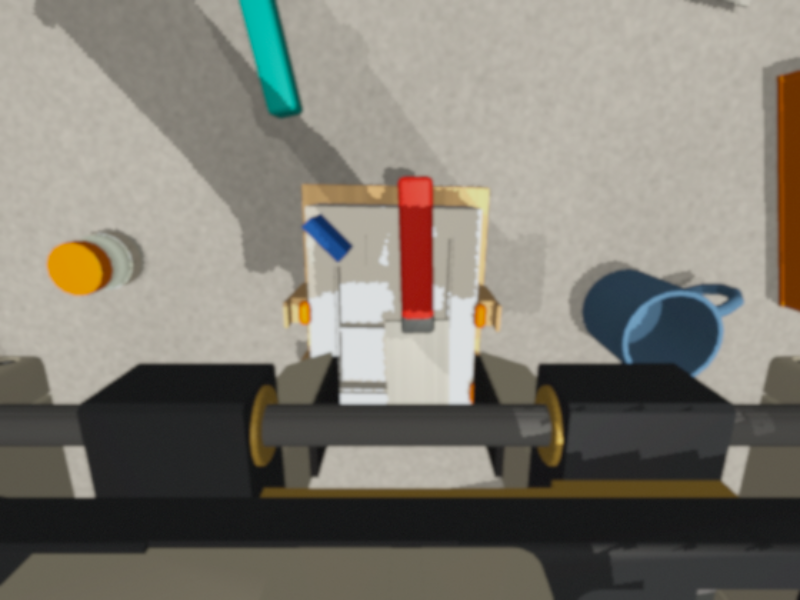

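The wrist view shows the handle running from (416,178) to (418,320), the blue tab at about (327,237), and the orange nubs at about (304,313) and (481,315). Next I'll work out the scraper and stack poses from the colours.

Run:
```python
from cell import arm
from h import *
im=arm.get_image("wrist"); c=arm.camera_info("wrist")
hsv=cv2.cvtColor(im,cv2.COLOR_BGR2HSV);H,Sa,V=hsv[...,0],hsv[...,1],hsv[...,2]
m=((H<5)|(H>175))&(Sa>180)&(V>80); m[:, :250]=0;m[:,340:]=0
ys,xs=np.nonzero(m);print("red",ys.min(),ys.max(),xs.min(),xs.max())
mid=[];
for y in range(ys.min()+12,ys.max()-3):
    x=np.nonzero(m[y])[0]; mid.append(atz(c,((x.min()+x.max())/2,y),.098)[:2]); 
    if y%25==0: print(y,x.min(),x.max())
mid=np.array(mid);p=np.polyfit(mid[:,0],mid[:,1],1);print("yaw",np.arctan(p[0]),"y at .56",np.polyval(p,.56))
print("front end",atz(c,(mid.shape and xs[ys==ys.max()].mean(),ys.max()),.098),"back",atz(c,(xs[ys==ys.min()].mean(),ys.min()),.098))
o=(H>6)&(H<18)&(Sa>170)&(V>120)
n,l,st,ce=cv2.connectedComponentsWithStats(o.astype(np.uint8))
for s,k in zip(st[1:],ce[1:]):
    if 15<s[4]<3000: print("or",s,k.round(1),atz(c,k,.075).round(4))
b=(H>105)&(H<125)&(Sa>150)&(V>80);b[:,250:]=0;b[:140]=0
n,l,st,ce=cv2.connectedComponentsWithStats(b.astype(np.uint8))
for i in range(1,n):
    if st[i][4]>40:
        r=cv2.minAreaRect(np.argwhere(l==i)[:,::-1].astype(np.float32));print("blue",st[i],r,atz(c,r[0],.104).round(4),[atz(c,q,.104)[:2].round(4) for q in cv2.boxPoints(r)])
```

```text
red 128 225 275 298
150 277 297
175 277 297
200 278 297
yaw -0.20639696213958547 y at .56 0.25880681446472276
front end [0.58487873 0.25130974 0.098     ] back [0.49105958 0.26967578 0.098     ]
or [542  59   5 160 486] [543.  137.9] [0.5582 0.5257 0.075 ]
or [ 47 171  27  33  99] [ 64.5 185.5] [0.4983 0.0305 0.075 ]
or [206 213   7  11  23] [209.7 216.3] [0.5644 0.1714 0.075 ]
or [329 216   8  17  48] [331.8 223. ] [0.6007 0.2997 0.075 ]
blue [209 155  32  30 435] ((225.25001525878906, 168.75), (32.52690887451172, 13.435027122497559), 45.0) [0.5156 0.2078 0.104 ] [array([0.5061, 0.1944]), array([0.4995, 0.2056]), array([0.5253, 0.2213]), array([0.5322, 0.21  ])]
```

Run:
```python
from cell import arm
from h import *
rel(arm.observe(),[.5627,.258,.071],down(-.206))
```

```text
trans [  2.9   2.3 178.8] turn [-0.0001 -0.0002 -0.0125]
```

jog_arm(
  commands=[
    {"translation": [3, 2, 30], "turn": [0, 0, -0.0125]},
    {"translation": [3, 2, 70], "turn": [0, 0, -0.0125]},
    {"translation": [3, 2, 110], "turn": [0, 0, -0.0125]},
    {"translation": [3, 2, 145], "turn": [0, 0, -0.0125]},
    {"translation": [3, 2, 165], "turn": [0, 0, -0.0125]},
    {"translation": [3, 2, 179], "turn": [0, 0, -0.0125]},
    {"translation": [3, 2, 179], "turn": [0, 0, -0.0125]},
    {"translation": [3, 2, 179], "turn": [0, 0, -0.0125]},
    {"translation": [3, 2, 179], "turn": [0, 0, -0.0125]},
  ],
)

```text
clock: 3.3
position: [0.5634, 0.2579, 0.0718]
ee_rot: [2.439, 1.98, 0.002]
force: [-0.6, 0.1, 0.5]
width: 0.549
```

jog_arm(
  commands=[
    {"translation": [0, 0, 0]},
    {"translation": [0, 0, 0]},
    {"translation": [0, 0, 0]},
    {"translation": [0, 0, 0]},
    {"translation": [0, 0, 0]},
    {"translation": [0, 0, 0]},
    {"translation": [0, 0, 0]},
    {"translation": [0, 0, 0]},
  ],
  claw=1,
  grip_force=40,
)

```text
schema error: expected keys translation, turn
```

jog_arm(
  commands=[
    {"translation": [0, 0, -20]},
    {"translation": [0, 0, -50]},
    {"translation": [0, 0, -85]},
    {"translation": [0, 0, -120]},
    {"translation": [0, 0, -155]},
    {"translation": [0, 0, -180]},
    {"translation": [0, 0, -180]},
    {"translation": [0, 0, -180]},
  ],
)

```text
schema error: expected keys translation, turn
```

Run:
```python
from cell import arm
from h import *
o=arm.observe();print(o["position"],o["width"])
im=arm.get_image("scene");arm.get_image("side")
S,D=arm.camera_info("scene"),arm.camera_info("side")
cv2.imwrite("pics/s2.png",cv2.resize(im[100:330,250:530],(800,657))[:600])
for q in["scraper_tip","scraper_grip","scraper","tray_tab","tray_far","nub"]:
    a=arm.landmark_of("scene",q);b=arm.landmark_of("side",q)
    for x in a[:2]:
        for y in b[:2]: print(q,[round(k["confidence"],2) for k in(x,y)],*[np.round(v,4) for v in tri([S,D],[x["at"],y["at"]])])
```

```text
[0.56343227 0.25789051 0.07181594] 0.5493273961579292
scraper_tip [0.67, 0.63] [0.5558 0.1099 0.2724] 15.4973
scraper_tip [0.67, 0.56] [0.2199 0.191  0.0025] 2.8612
scraper_tip [0.58, 0.63] [0.6845 0.2358 0.0631] 2.72
scraper_tip [0.58, 0.56] [ 0.2969  0.4134 -0.4021] 12.2885
scraper_grip [0.76, 0.86] [0.5596 0.2567 0.0841] 3.1166
scraper_grip [0.76, 0.82] [ 0.385   0.316  -0.1114] 2.2019
scraper_grip [0.68, 0.86] [0.5142 0.157  0.1781] 0.584
scraper_grip [0.68, 0.82] [0.3514 0.192  0.0234] 0.3394
scraper [0.79, 0.78] [ 0.3096  0.1904 -0.0049] 1.0311
scraper [0.79, 0.53] [0.5216 0.1303 0.1745] 8.9389
scraper [0.56, 0.78] [ 0.3547  0.3335 -0.2007] 2.9067
scraper [0.56, 0.53] [0.5862 0.2366 0.0462] 7.8175
tray_tab [0.9, 0.86] [0.5162 0.207  0.0916] 0.4598
tray_tab [0.56, 0.86] [ 0.6443  0.0976 -0.077 ] 52.4153
tray_far [0.85, 0.68] [0.6948 0.2832 0.0648] 0.7856
nub [0.98, 0.96] [0.5804 0.1674 0.0828] 0.925
```

View pics/s2.png

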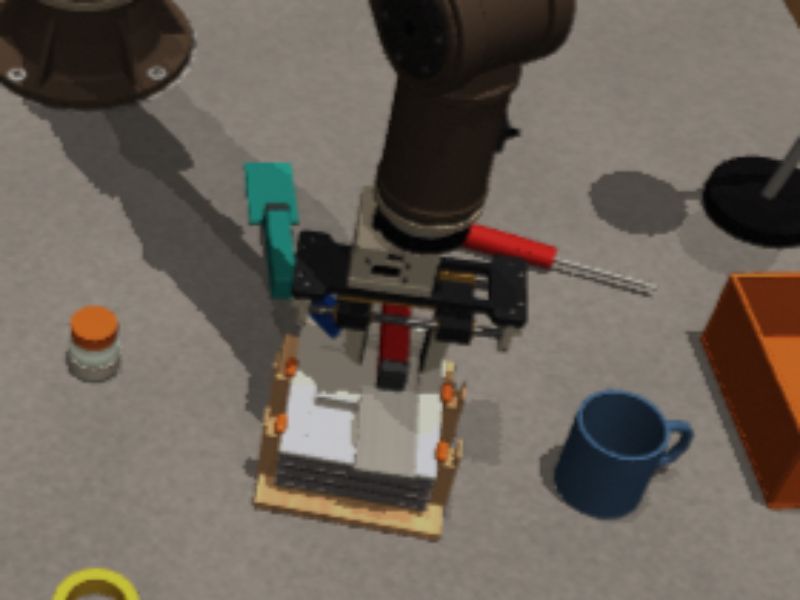

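The fingers straddle the red handle at about (397,335), and the rows need a `turn` entry. I'll close the gripper now.

jog_arm(
  commands=[
    {"translation": [0, 0, 0], "turn": [0, 0, 0]},
    {"translation": [0, 0, 0], "turn": [0, 0, 0]},
    {"translation": [0, 0, 0], "turn": [0, 0, 0]},
    {"translation": [0, 0, 0], "turn": [0, 0, 0]},
    {"translation": [0, 0, 0], "turn": [0, 0, 0]},
    {"translation": [0, 0, 0], "turn": [0, 0, 0]},
    {"translation": [0, 0, 0], "turn": [0, 0, 0]},
    {"translation": [0, 0, 0], "turn": [0, 0, 0]},
  ],
  claw=1,
  grip_force=40,
)

```text
clock: 4.67
position: [0.5629, 0.2574, 0.0707]
ee_rot: [-2.439, -1.98, -0.0]
force: [0.8, 0.2, 0.0]
width: 0.256
```

jog_arm(
  commands=[
    {"translation": [0, 0, -15], "turn": [0, 0, 0]},
    {"translation": [0, 0, -40], "turn": [0, 0, 0]},
    {"translation": [0, 0, -75], "turn": [0, 0, 0]},
    {"translation": [0, 0, -110], "turn": [0, 0, 0]},
    {"translation": [0, 0, -145], "turn": [0, 0, 0]},
    {"translation": [0, 0, -180], "turn": [0, 0, 0]},
    {"translation": [0, 0, -180], "turn": [0, 0, 0]},
    {"translation": [0, 0, -180], "turn": [0, 0, 0]},
  ],
)

```text
clock: 5.33
position: [0.5639, 0.2577, 0.2529]
ee_rot: [2.439, 1.979, 0.007]
force: [0.4, 0.6, -2.5]
width: 0.258
```

Run:
```python
from cell import arm
from h import *
o=arm.observe();print(o["position"],o["width"],o["force"])
S,D=arm.camera_info("scene"),arm.camera_info("side")
im=arm.get_image("scene");b=arm.get_image("side")
cv2.imwrite("pics/s3.png",np.hstack([cv2.resize(im[190:310,140:290],(400,320)),cv2.resize(b[220:340,290:440],(400,320))]))
cv2.imwrite("pics/scene3.png",im);cv2.imwrite("pics/side3.png",b)
for q in["scraper_tip","scraper","block","slot_mouth"]:
    x=arm.landmark_of("scene",q);y=arm.landmark_of("side",q)
    for i in x[:2]:
        for j in y[:2]:
            p,e=tri([S,D],[i["at"],j["at"]])
            if e<6: print(q,np.round(i["at"],1),np.round(j["at"],1),p.round(4),round(e,2))
```

```text
[0.56387996 0.25771281 0.25290481] 0.2575960103159385 [ 0.38008216  0.60003221 -2.50791897]
scraper_tip [400.6 214.6] [279.  111.6] [0.688  0.2396 0.248 ] 2.2
scraper_tip [400.6 214.6] [163.5 238. ] [ 0.2553  0.3947 -0.2367] 3.37
scraper_tip [344.4 156. ] [279.  111.6] [0.6128 0.1224 0.3485] 0.62
scraper_tip [344.4 156. ] [163.5 238. ] [0.2231 0.1908 0.0054] 1.63
block [198.5 254.6] [336.3 270.1] [ 0.5856 -0.214   0.0019] 1.69
```

View pics/s3.png

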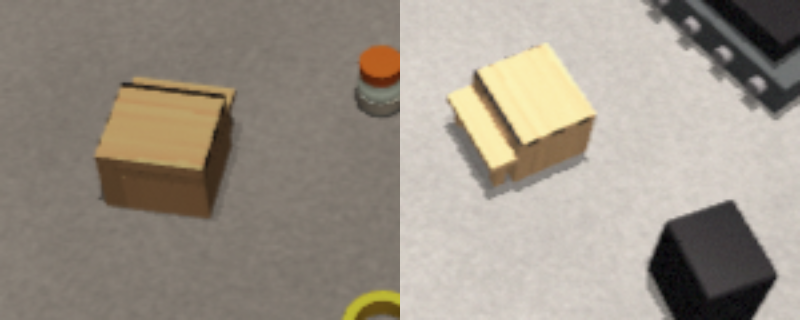

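The crops show the block's top face, with the ledge towards the robot. I'll fit its pose to the 8 corner readings.

Run:
```python
from cell import arm
from h import *
S,D=arm.camera_info("scene"),arm.camera_info("side")
s=np.array([(97,155),(218,166),(122,85),(226,97)])/2.6667+[140,190]
d=np.array([(75,71),(145,44),(195,114),(125,143)])/2.6667+[290,220]
Ls=np.array([(45,-50,74),(45,50,74),(-45,-50,74),(-45,50,74)])/1e3
Ld=np.array([(-45,50,74),(45,50,74),(45,-50,74),(-45,-50,74)])/1e3
W=lambda p,L:L@R.from_euler('z',p[2]).as_matrix().T+[p[0],p[1],0]
for sel in(0,1,2):
    f=lambda p:np.concatenate([(proj(S,W(p,Ls))-s).ravel()*(sel!=2),(proj(D,W(p,Ld))-d).ravel()*(sel!=1)])
    r=least_squares(f,[.59,-.21,-.1]);print(r.x.round(4),r.fun.round(1))
```

```text
[ 0.5907 -0.2026 -0.1325] [ 0.2  1.6 -4.3  1.1 -0.4  0.1 -0.3 -1.1 -1.8  0.  -1.2 -1.8 -0.2 -2.1
 -1.6  0.1]
[ 0.5894 -0.1997 -0.1122] [ 1.7  1.5 -2.6  0.3  0.4 -0.   0.6 -1.8 -0.  -0.  -0.  -0.  -0.  -0.
 -0.  -0. ]
[ 0.5915 -0.2069 -0.1596] [-0.   0.  -0.   0.  -0.   0.  -0.  -0.  -0.5  0.4  0.6 -0.8  1.  -0.7
 -1.1  1. ]
```

Run:
```python
from cell import arm
from h import *
rel(arm.observe(),[.60,-.13,.28],down(-.15))
```

```text
trans [-371.3  116.2  -29.7] turn [-0.0007  0.0005 -0.0574]
```

jog_arm(
  commands=[
    {"translation": [-371, 116, -30], "turn": [0, 0, -0.057]},
    {"translation": [-371, 116, -30], "turn": [0, 0, -0.057]},
    {"translation": [-371, 116, -30], "turn": [0, 0, -0.057]},
    {"translation": [-371, 116, -30], "turn": [0, 0, -0.057]},
    {"translation": [-371, 116, -30], "turn": [0, 0, -0.057]},
    {"translation": [-371, 116, -30], "turn": [0, 0, -0.057]},
    {"translation": [-371, 116, -30], "turn": [0, 0, -0.057]},
    {"translation": [-371, 116, -30], "turn": [0, 0, -0.057]},
    {"translation": [-371, 116, -30], "turn": [0, 0, -0.057]},
    {"translation": [-371, 116, -30], "turn": [0, 0, -0.057]},
    {"translation": [-371, 116, -30], "turn": [0, 0, -0.057]},
    {"translation": [-371, 116, -30], "turn": [0, 0, -0.057]},
  ],
)

```text
clock: 6.83
position: [0.5999, -0.1309, 0.2806]
ee_rot: [-2.385, -2.045, 0.0]
force: [-0.6, 0.4, -1.1]
width: 0.259
```

jog_arm(
  commands=[
    {"translation": [0, 0, 0], "turn": [0, 0, 0]},
    {"translation": [0, 0, 0], "turn": [0, 0, 0]},
    {"translation": [0, 0, 0], "turn": [0, 0, 0]},
  ],
)

```text
clock: 7.08
position: [0.6001, -0.1278, 0.2806]
ee_rot: [-2.379, -2.051, -0.0]
force: [0.4, 0.8, -3.2]
width: 0.258
```

Run:
```python
from cell import arm
from h import *
o=arm.observe();print(o["position"],o["clock"])
c=arm.camera_info("wrist");im=arm.get_image("wrist");np.savez("w4.npz",**c)
cv2.imwrite("pics/w4.png",cv2.resize(im[100:400],(800,428)));cv2.imwrite("pics/w4raw.png",im)
for q,z in[("block",0),("slot_mouth",.056),("scraper_grip",o["position"][2]+.019)]:
    for d in arm.landmark_of("wrist",q): print(q,np.round(d["at"],1),round(d["confidence"],2),atz(c,d["at"],z).round(4))
```

```text
[ 0.60012142 -0.12784543  0.28058451] 7.0833
block [226.  178.1] 0.95 [ 0.586  -0.2075  0.    ]
block [ 19.9 122.8] 0.6 [ 0.4732 -0.4633  0.    ]
slot_mouth [218.  148.6] 0.84 [ 0.5429 -0.1984  0.056 ]
scraper_grip [284.2 280.7] 0.91 [ 0.5996 -0.1278  0.2996]
```

View pics/w4.png

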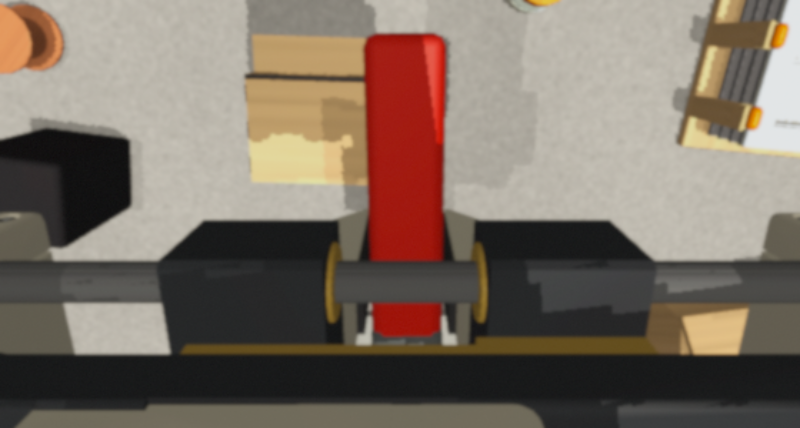

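The wrist view shows the block's top-face corners at about (247,78), (252,184) and (367,188), and the slot line sloping slightly down to the right.

Run:
```python
from h import *
c=dict(np.load("w4.npz"))
g=lambda u,v:np.array([u/1.4286,v/1.4286+100])
A=[(247,78),(252,184),(367,188),(364,81)];L=np.array([(-45,-50),(45,-50),(45,50),(-45,50)])/1e3
P=np.array([atz(c,g(*a),.074)[:2] for a in A]);print(P.round(4))
def f(p):
    return ((L@R.from_euler('z',p[2]).as_matrix()[:2,:2].T+p[:2])-P).ravel()
r=least_squares(f,[.59,-.2,-.1]);print(r.x.round(4),(r.fun*1e3).round(1))
print("ledge corner",atz(c,g(251,35),.05))
im=cv2.imread("pics/w4raw.png");hsv=cv2.cvtColor(im,cv2.COLOR_BGR2HSV)
m=((hsv[...,0]<5)|(hsv[...,0]>175))&(hsv[...,1]>150)&(hsv[...,2]>70);m[:,:240]=0;m[:,330:]=0
for y in range(130,270,20):
    x=np.nonzero(m[y])[0];print(y,(x.min()+x.max())/2)
```

```text
[[ 0.5412 -0.2464]
 [ 0.6279 -0.2635]
 [ 0.6458 -0.1681]
 [ 0.5572 -0.1551]]
[ 0.593  -0.2083 -0.1751] [-1.2 -3.3  0.7 -1.9  0.3  1.2  0.2  3.9]
ledge corner [ 0.50844373 -0.24321036  0.05      ]
130 283.5
150 283.5
170 283.5
190 284.0
210 283.5
230 283.0
250 284.0
```

Run:
```python
from cell import arm
from h import *
rel(arm.observe(),[.375,-.1705,.10],down(-.168))
```

```text
trans [ -74.6 -216.4  180.7] turn [-0.     -0.0001  0.0187]
```

jog_arm(
  commands=[
    {"translation": [-74, -216, 0], "turn": [0, 0, 0.0187]},
    {"translation": [-74, -216, 0], "turn": [0, 0, 0.0187]},
    {"translation": [-74, -216, 0], "turn": [0, 0, 0.0187]},
    {"translation": [-74, -216, 0], "turn": [0, 0, 0.0187]},
    {"translation": [-74, -216, 0], "turn": [0, 0, 0.0187]},
    {"translation": [-74, -216, 0], "turn": [0, 0, 0.0187]},
    {"translation": [-74, -216, 60], "turn": [0, 0, 0.0187]},
    {"translation": [-74, -216, 100], "turn": [0, 0, 0.0187]},
    {"translation": [-74, -216, 140], "turn": [0, 0, 0.0187]},
    {"translation": [-74, -216, 181], "turn": [0, 0, 0.0187]},
    {"translation": [-74, -216, 181], "turn": [0, 0, 0.0187]},
    {"translation": [-74, -216, 181], "turn": [0, 0, 0.0187]},
  ],
)

```text
clock: 8.28
position: [0.373, -0.1696, 0.0969]
ee_rot: [-2.397, -2.023, 0.006]
force: [-0.9, -0.1, -1.2]
width: 0.26
```

Run:
```python
from cell import arm
from h import *
o=arm.observe();print(o["position"],o["clock"])
S,D=arm.camera_info("scene"),arm.camera_info("side")
im=arm.get_image("scene");b=arm.get_image("side")
cv2.imwrite("pics/s5.png",np.hstack([cv2.resize(im[130:280,150:300],(400,400)),cv2.resize(b[190:340,220:370],(400,400))]))
u=np.array([.9859,-.1672]);g=o["position"];z=g[2]-.0027
q=np.array([-u[1],u[0]])
for n,dx,dy,dz in[("tip mid",.125,0,.002),("tip L top",.125,.025,.004),("tip R top",.125,-.025,.004)]:
    p=np.r_[g[:2]+u*dx+q*dy,z+dz]
    for nm,c,o_ in(("scene",S,(150,130)),("side",D,(220,190))):
        print(n,nm,((proj(c,p)[0]-o_)*2.667).round(1))
for nm in("scene","side"):
    print([(np.round(d["at"],1),round(d["confidence"],2)) for d in arm.landmark_of(nm,"scraper_tip")],[(np.round(d["at"],1)) for d in arm.landmark_of(nm,"slot_mouth")])
```

```text
[ 0.37298568 -0.16958871  0.09689289] 8.2833
tip mid scene [154.3 195.2]
tip mid side [240.6 194.2]
tip L top scene [179.7 196.5]
tip L top side [229.2 174.3]
tip R top scene [128.6 191. ]
tip R top side [252.6 212.4]
[(array([343.5, 157.7]), 0.91), (array([206.8, 201.8]), 0.8)] [array([204.2, 229.2])]
[(array([162.9, 236.9]), 0.63), (array([309.7, 264.3]), 0.61)] [array([173.2, 165.1]), array([323.4, 264.8])]
```

View pics/s5.png

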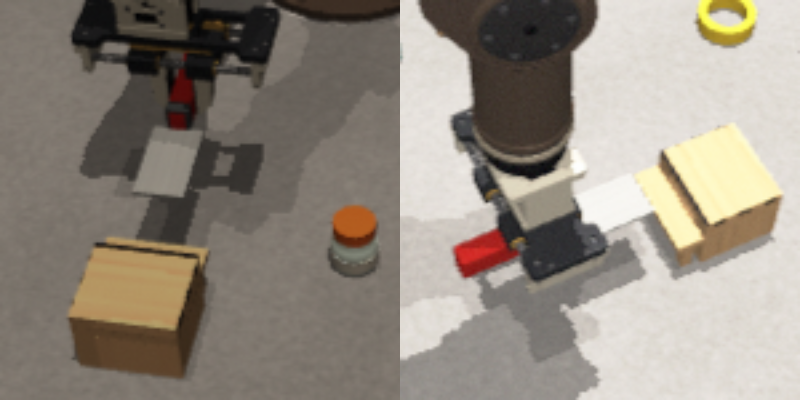

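Scene and side both put the block about 2–3 mm further to +y relative to the blade, so I'll shift by 2 mm, lower, and start inserting.

Run:
```python
from cell import arm
from h import *
o=arm.observe()
B=np.array([.592,-.2073])+2e-3*np.array([.167,.986]);u=np.array([.9859,-.1672])
for gx in(-220,-150,-85):
    rel(o,np.r_[B+u*gx/1e3,.058],down(-.168))
```

```text
trans [ 2.  -1.7 43.2] turn [ 0.0033  0.0001 -0.0009]
trans [ 2.  68.3 43.4] turn [ 0.0033  0.0001 -0.0009]
trans [  2.1 133.3  43.6] turn [ 0.0033  0.0001 -0.0009]
```

jog_arm(
  commands=[
    {"translation": [2, -1, 20], "turn": [0, 0, 0]},
    {"translation": [2, -1, 42], "turn": [0, 0, 0]},
    {"translation": [2, -1, 42], "turn": [0, 0, 0]},
    {"translation": [2, -1, 42], "turn": [0, 0, 0]},
    {"translation": [2, 10, 42], "turn": [0, 0, 0]},
    {"translation": [2, 20, 42], "turn": [0, 0, 0]},
    {"translation": [2, 30, 42], "turn": [0, 0, 0]},
    {"translation": [2, 40, 42], "turn": [0, 0, 0]},
    {"translation": [2, 50, 42], "turn": [0, 0, 0]},
    {"translation": [2, 60, 42], "turn": [0, 0, 0]},
    {"translation": [2, 66, 42], "turn": [0, 0, 0]},
    {"translation": [2, 66, 42], "turn": [0, 0, 0]},
  ],
)

```text
clock: 9.58
position: [0.4426, -0.1798, 0.0578]
ee_rot: [2.4, 2.026, 0.001]
force: [0.5, -0.6, -1.5]
width: 0.262
```

Run:
```python
from cell import arm
from h import *
o=arm.observe();print(o["position"],o["clock"],o["force"],o["width"])
im=arm.get_image("scene");b=arm.get_image("side")
cv2.imwrite("pics/s6.png",np.hstack([cv2.resize(im[160:280,150:270],(400,400)),cv2.resize(b[190:340,240:390],(400,400))]))
```

```text
[ 0.44264027 -0.17983682  0.05775456] 9.5833 [ 0.50549973 -0.58967763 -1.48401958] 0.2623998535737295
```

View pics/s6.png

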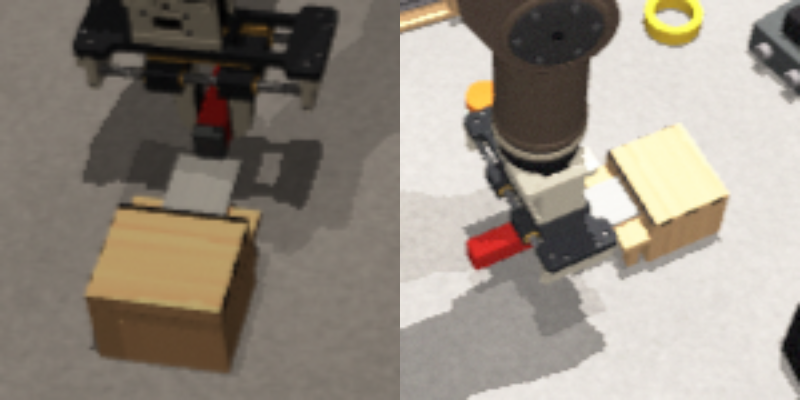

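The blade is entering the slot centred (scene crop: blade 165–233, ledge 133–260) with no contact force. I'll push on.

jog_arm(
  commands=[
    {"translation": [0, 8, 0], "turn": [0, 0, 0]},
    {"translation": [0, 16, 0], "turn": [0, 0, 0]},
    {"translation": [0, 24, 0], "turn": [0, 0, 0]},
    {"translation": [0, 32, 0], "turn": [0, 0, 0]},
    {"translation": [0, 40, 0], "turn": [0, 0, 0]},
    {"translation": [0, 48, 0], "turn": [0, 0, 0]},
    {"translation": [0, 54, 0], "turn": [0, 0, 0]},
    {"translation": [0, 58, 0], "turn": [0, 0, 0]},
    {"translation": [0, 60, 0], "turn": [0, 0, 0]},
    {"translation": [0, 62, 0], "turn": [0, 0, 0]},
    {"translation": [0, 62, 0], "turn": [0, 0, 0]},
  ],
)

```text
clock: 10.6
position: [0.502, -0.19, 0.0577]
ee_rot: [-2.401, -2.026, 0.0]
force: [-0.3, 0.3, -1.1]
width: 0.262
```

jog_arm(
  commands=[
    {"translation": [0, 2, 0], "turn": [0, 0, 0]},
    {"translation": [0, 4, 0], "turn": [0, 0, 0]},
    {"translation": [0, 4, 0], "turn": [0, 0, 0]},
  ],
)

```text
clock: 10.85
position: [0.5056, -0.1906, 0.0577]
ee_rot: [-2.401, -2.026, 0.001]
force: [-0.2, 0.7, -0.7]
width: 0.261
```

jog_arm(
  commands=[
    {"translation": [0, 1.5, 0], "turn": [0, 0, 0]},
    {"translation": [0, 3, 0], "turn": [0, 0, 0]},
    {"translation": [0, 3, 0], "turn": [0, 0, 0]},
  ],
)

```text
clock: 11.1
position: [0.5059, -0.1905, 0.0569]
ee_rot: [-2.398, -2.022, 0.005]
force: [-7.4, 1.8, 0.5]
width: 0.259
```

jog_arm(
  commands=[
    {"translation": [0, 1.5, 0], "turn": [0, 0, 0]},
    {"translation": [0, 3, 0], "turn": [0, 0, 0]},
    {"translation": [0, 3, 0], "turn": [0, 0, 0]},
  ],
)

```text
clock: 11.35
position: [0.5061, -0.19, 0.0562]
ee_rot: [-2.394, -2.019, 0.009]
force: [-14.9, 4.7, 5.0]
width: 0.253
```

The back wall is reached (−15 N). I'll ease off, lower slightly and let go.

jog_arm(
  commands=[
    {"translation": [0, -4, 1], "turn": [0, 0, 0]},
    {"translation": [0, -4, 2], "turn": [0, 0, 0]},
    {"translation": [0, -4, 2], "turn": [0, 0, 0]},
  ],
)

```text
clock: 11.6
position: [0.5059, -0.1906, 0.0551]
ee_rot: [-2.399, -2.024, 0.003]
force: [-6.5, 1.2, 0.7]
width: 0.259
```

jog_arm(
  commands=[
    {"translation": [0, 0, 0], "turn": [0, 0, 0]},
    {"translation": [0, 0, 0], "turn": [0, 0, 0]},
    {"translation": [0, 0, 0], "turn": [0, 0, 0]},
    {"translation": [0, 0, 0], "turn": [0, 0, 0]},
    {"translation": [0, 0, 0], "turn": [0, 0, 0]},
    {"translation": [0, 0, 0], "turn": [0, 0, 0]},
  ],
  claw=-0.1,
)

```text
clock: 12.1
position: [0.5081, -0.1911, 0.0559]
ee_rot: [2.401, 2.026, 0.001]
force: [0.5, 0.7, -0.4]
width: 0.543
```

jog_arm(
  commands=[
    {"translation": [0, 0, -15], "turn": [0, 0, 0]},
    {"translation": [0, 0, -45], "turn": [0, 0, 0]},
    {"translation": [0, 0, -85], "turn": [0, 0, 0]},
    {"translation": [0, 0, -125], "turn": [0, 0, 0]},
    {"translation": [0, 0, -165], "turn": [0, 0, 0]},
    {"translation": [0, 0, -200], "turn": [0, 0, 0]},
    {"translation": [0, 0, -200], "turn": [0, 0, 0]},
    {"translation": [0, 0, -200], "turn": [0, 0, 0]},
  ],
)

```text
clock: 12.77
position: [0.509, -0.1914, 0.258]
ee_rot: [2.398, 2.024, 0.005]
force: [-0.1, 0.1, -0.0]
width: 0.55
```

Run:
```python
from cell import arm
from h import *
o=arm.observe();print(o["position"],o["clock"])
c=arm.camera_info("wrist");w=arm.get_image("wrist");b=arm.get_image("side")
cv2.imwrite("pics/s7.png",np.hstack([cv2.resize(w[100:300,180:380],(400,400)),cv2.resize(b[190:340,240:390],(400,400))]))
# next: pose above stack, camera seeing tab/tray
rel(o,[.56,.255,.25],down(-.2))
```

```text
[ 0.50903915 -0.19142237  0.25802929] 12.7667
trans [448.6 -24.9   7.9] turn [0.005 0.    0.031]
```

View pics/s7.png

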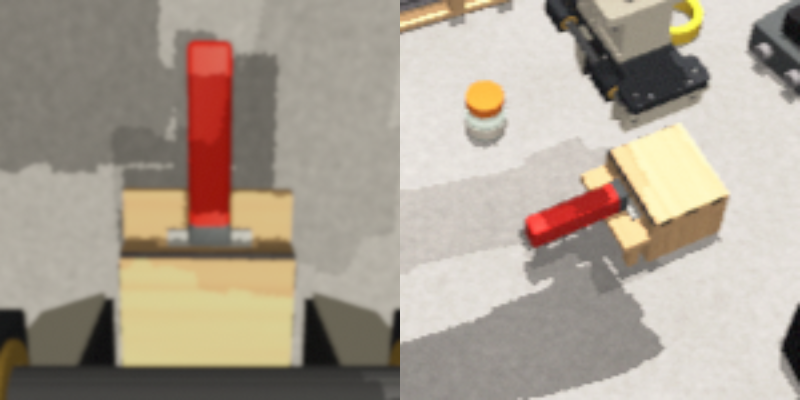

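The scraper is fully home: only about 5 mm of blade shows between the ferrule and the block face (left crop, y≈238), and it sits on the ledge, released. Next is a hover over the tab.

Run:
```python
from cell import arm
from h import *
rel(arm.observe(),[.515,.207,.25],down(.565))
```

```text
trans [393.4 -59.3   5.2] turn [-8.00e-04 -6.00e-04 -7.34e-01]
```

jog_arm(
  commands=[
    {"translation": [393, -59, 5], "turn": [0, 0, -0.734]},
    {"translation": [393, -59, 5], "turn": [0, 0, -0.734]},
    {"translation": [393, -59, 5], "turn": [0, 0, -0.734]},
    {"translation": [393, -59, 5], "turn": [0, 0, -0.734]},
    {"translation": [393, -59, 5], "turn": [0, 0, -0.734]},
    {"translation": [393, -59, 5], "turn": [0, 0, -0.734]},
    {"translation": [393, -59, 5], "turn": [0, 0, -0.734]},
    {"translation": [393, -59, 5], "turn": [0, 0, -0.734]},
    {"translation": [393, -59, 5], "turn": [0, 0, -0.734]},
    {"translation": [393, -59, 5], "turn": [0, 0, -0.734]},
    {"translation": [393, -59, 5], "turn": [0, 0, -0.734]},
    {"translation": [393, -59, 5], "turn": [0, 0, -0.734]},
  ],
  claw=0.2,
)

```text
clock: 13.87
position: [0.5145, 0.2075, 0.2486]
ee_rot: [-1.508, -2.753, 0.004]
force: [-0.4, -1.0, -0.4]
width: 0.403
```

jog_arm(
  commands=[
    {"translation": [0, 0, 0], "turn": [0, 0, 0]},
    {"translation": [0, 0, 0], "turn": [0, 0, 0]},
    {"translation": [0, 0, 0], "turn": [0, 0, 0]},
  ],
)

```text
clock: 14.12
position: [0.5159, 0.2046, 0.2504]
ee_rot: [-1.517, -2.751, 0.001]
force: [-0.1, -0.4, -0.3]
width: 0.402
```

Run:
```python
from cell import arm
from h import *
o=arm.observe();print(o["position"],o["clock"],o["joints"].round(2),o["width"])
c=arm.camera_info("wrist");im=arm.get_image("wrist");np.savez("w8.npz",**c);cv2.imwrite("pics/w8raw.png",im)
cv2.imwrite("pics/w8.png",cv2.resize(im[60:360,80:480],(800,600)))
for q,z in[("tray_tab",.086),("tray_far",.064),("nub",.073)]:
    for d in arm.landmark_of("wrist",q): print(q,np.round(d["at"],1),round(d["confidence"],2),atz(c,d["at"],z).round(4))
hsv=cv2.cvtColor(im,cv2.COLOR_BGR2HSV);H,Sa,V=hsv[...,0],hsv[...,1],hsv[...,2]
b=(H>105)&(H<125)&(Sa>150)&(V>60)
n,l,st,ce=cv2.connectedComponentsWithStats(b.astype(np.uint8))
for i in range(1,n):
    if st[i][4]>80: print(st[i],ce[i]);r=cv2.minAreaRect(np.argwhere(l==i)[:,::-1].astype(np.float32));print(r)
```

```text
[0.51590726 0.20463488 0.25038366] 14.1167 [-0.44  0.31 -0.05  1.71  0.02  1.13  1.64] 0.4017778305238155
tray_tab [283.  201.3] 0.59 [0.5194 0.2052 0.086 ]
nub [231.9 219.4] 0.77 [0.5693 0.1701 0.073 ]
[281 183   7  36 245] [284.03673469 200.81632653]
((284.0, 200.5), (35.0, 6.0), 90.0)
```

View pics/w8.png

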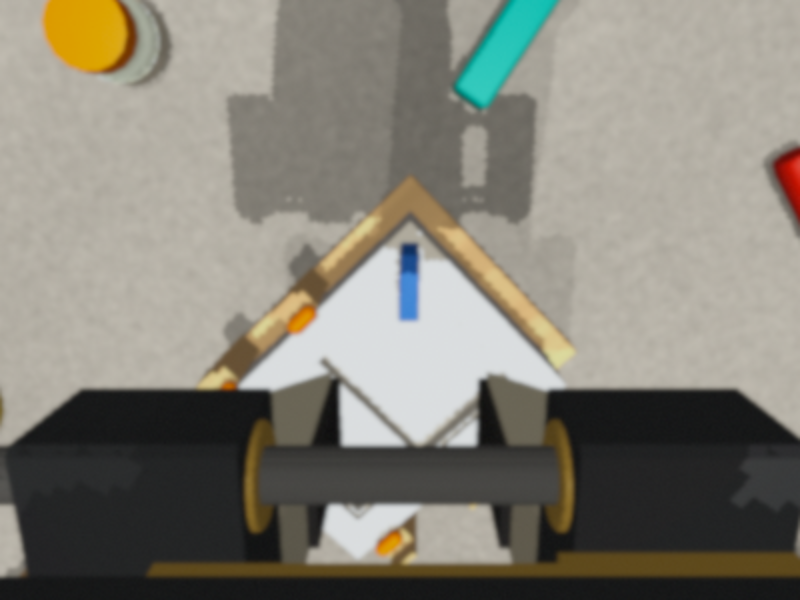

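The tab at about (408,282) lines up with the tool, and the tray's corner and the nubs are visible. I'll compute the tab position and the descent.

Run:
```python
from cell import arm
from h import *
c=dict(np.load("w8.npz"));p=atz(c,(284,200.5),.104);print("tab",p)
for z in(.086,.104):print(atz(c,(284,183),z),atz(c,(284,218),z))
o=arm.observe();rel(o,[p[0],p[1],.074],down(.563))
# tray centre
Q=R.from_euler('z',-.222).as_matrix();tab=np.r_[p[:2],.086];C=tab-Q@[-.065,-.045,.022];far=C+Q@[.085,.065,0];print("C",C,"far",far)
```

```text
tab [0.51462472 0.20337159 0.104     ]
[0.50260618 0.19579414 0.086     ] [0.53420351 0.21568536 0.086     ]
[0.49993583 0.19412461 0.104     ] [0.52976612 0.21290344 0.104     ]
trans [ -1.2  -2.3 176.8] turn [0.0002 0.0001 0.0008]
C [0.5879377  0.23295549 0.064     ] far [0.68516349 0.27764494 0.064     ]
```

jog_arm(
  commands=[
    {"translation": [-1, -2, 35], "turn": [0, 0, 0]},
    {"translation": [-1, -2, 75], "turn": [0, 0, 0]},
    {"translation": [-1, -2, 110], "turn": [0, 0, 0]},
    {"translation": [-1, -2, 140], "turn": [0, 0, 0]},
    {"translation": [-1, -2, 160], "turn": [0, 0, 0]},
    {"translation": [-1, -2, 172], "turn": [0, 0, 0]},
    {"translation": [-1, -2, 176], "turn": [0, 0, 0]},
    {"translation": [-1, -2, 176], "turn": [0, 0, 0]},
    {"translation": [-1, -2, 176], "turn": [0, 0, 0]},
  ],
)

```text
clock: 15.07
position: [0.5152, 0.2045, 0.0754]
ee_rot: [1.514, 2.752, 0.001]
force: [0.8, 0.1, -0.4]
width: 0.404
```

jog_arm(
  commands=[
    {"translation": [0, 0, 0], "turn": [0, 0, 0]},
    {"translation": [0, 0, 0], "turn": [0, 0, 0]},
    {"translation": [0, 0, 0], "turn": [0, 0, 0]},
    {"translation": [0, 0, 0], "turn": [0, 0, 0]},
    {"translation": [0, 0, 0], "turn": [0, 0, 0]},
    {"translation": [0, 0, 0], "turn": [0, 0, 0]},
    {"translation": [0, 0, 0], "turn": [0, 0, 0]},
    {"translation": [0, 0, 0], "turn": [0, 0, 0]},
  ],
  claw=1,
  grip_force=60,
)

```text
clock: 15.73
position: [0.5149, 0.2044, 0.0752]
ee_rot: [1.515, 2.752, 0.001]
force: [-1.9, -1.7, 5.6]
width: 0.109
```

Run:
```python
from cell import arm
from h import *
o=arm.observe();print(o["position"],o["width"]*92,o["force"],o["clock"])
far=np.array([.685,.2776,.064]);tab=np.array([.5146,.2034,.086])
d=(tab-far)*[1,1,0];d/=np.linalg.norm(d);w=np.cross(d,[0,0,1])
T=R.from_rotvec(o["ee_rot"]).as_matrix()
for a in(.03,.06,.09,.12,.15,.18):
    Q=R.from_rotvec(w*a).as_matrix();rel(o,far+Q@(o["position"]-far),Q@T);print(a,"tab",far+Q@(tab-far)-tab)
```

```text
[0.51486178 0.20440721 0.07520187] 10.04294665098503 [-1.89951472 -1.72842181  5.60806481] 15.7333
trans [-0.1  0.4 -5.6] turn [0.0296 0.0046 0.    ]
0.03 tab [0.0006817  0.00029684 0.00556489]
trans [ -0.2   1.  -11.1] turn [0.0593 0.0092 0.    ]
0.06 tab [0.00151614 0.0006602  0.01110498]
trans [ -0.3   1.7 -16.6] turn [0.0889 0.0138 0.    ]
0.09 tab [0.00250256 0.00108973 0.01661527]
trans [ -0.4   2.7 -22.1] turn [0.1186 0.0184 0.    ]
0.12 tab [0.00364008 0.00158506 0.02209081]
trans [ -0.6   3.7 -27.5] turn [0.1482 0.023  0.    ]
0.15 tab [0.00492767 0.00214574 0.02752667]
trans [ -0.8   5.  -33. ] turn [0.1779 0.0276 0.    ]
0.18 tab [0.00636418 0.00277126 0.03291797]
```

jog_arm(
  commands=[
    {"translation": [0, 0.3, -2.8], "turn": [0.016, 0.0023, 0]},
    {"translation": [-0.1, 0.4, -5.6], "turn": [0.031, 0.0046, 0]},
    {"translation": [-0.1, 0.7, -8.3], "turn": [0.047, 0.007, 0]},
    {"translation": [-0.2, 1.0, -11.1], "turn": [0.063, 0.0092, 0]},
    {"translation": [-0.3, 1.3, -13.9], "turn": [0.079, 0.0115, 0]},
    {"translation": [-0.3, 1.7, -16.6], "turn": [0.094, 0.0138, 0]},
    {"translation": [-0.4, 2.2, -19.4], "turn": [0.11, 0.016, 0]},
    {"translation": [-0.4, 2.7, -22.1], "turn": [0.125, 0.0184, 0]},
    {"translation": [-0.5, 3.2, -24.8], "turn": [0.14, 0.021, 0]},
    {"translation": [-0.6, 3.7, -27.5], "turn": [0.155, 0.023, 0]},
    {"translation": [-0.8, 5, -33], "turn": [0.185, 0.0276, 0]},
    {"translation": [-0.8, 5, -33], "turn": [0.185, 0.0276, 0]},
  ],
)

```text
clock: 16.73
position: [0.5202, 0.2059, 0.1085]
ee_rot: [-1.457, -2.645, 0.227]
force: [-1.5, -4.1, 3.0]
width: 0.101
```

Run:
```python
from cell import arm
from h import *
o=arm.observe();print(o["position"],o["ee_rot"],o["width"]*92,o["force"],o["clock"])
S,D=arm.camera_info("scene"),arm.camera_info("side")
im=arm.get_image("scene");b=arm.get_image("side")
cv2.imwrite("pics/s9.png",np.hstack([cv2.resize(im[180:300,320:440],(400,400)),cv2.resize(b[100:220,200:320],(400,400))]))
for q in("tray_tab","tray_far"):
    x=arm.landmark_of("scene",q);y=arm.landmark_of("side",q)
    for i in x[:2]:
        for j in y[:2]: print(q,round(i["confidence"],2),round(j["confidence"],2),*[np.round(v,4) for v in tri([S,D],[i["at"],j["at"]])])
```

```text
[0.52021711 0.20587788 0.10848644] [-1.45686451 -2.64531731  0.22720186] 9.262242816540049 [-1.54162747 -4.10581282  2.99838664] 16.7333
tray_tab 0.78 0.83 [0.5205 0.2049 0.1174] 0.0198
tray_tab 0.78 0.34 [0.5409 0.1804 0.1135] 10.8597
tray_far 0.84 0.59 [0.6918 0.2785 0.0636] 2.2191
tray_far 0.84 0.17 [0.6335 0.3263 0.0246] 14.2959
```

View pics/s9.png

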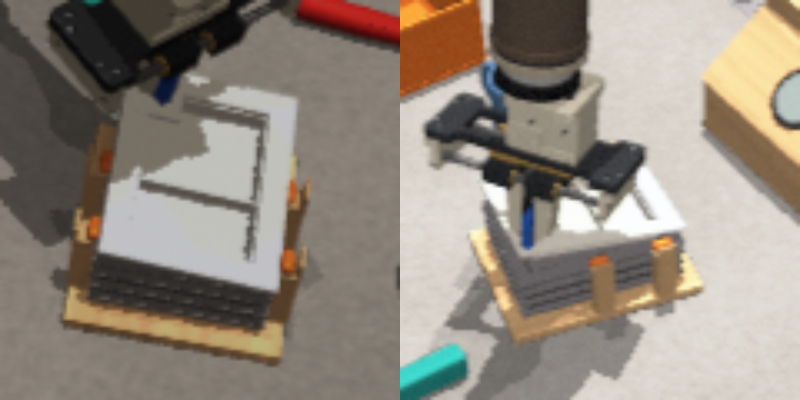

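The tab is up to z≈0.117 while the far corner is still seated (z≈0.064), and the crops show the tray tilted with its far edge in place. I'll hold briefly, then lift straight up.

jog_arm(
  commands=[
    {"translation": [0, 0, 0], "turn": [0, 0, 0]},
    {"translation": [0, 0, 0], "turn": [0, 0, 0]},
    {"translation": [0, 0, 0], "turn": [0, 0, 0]},
  ],
)

```text
clock: 17.28
position: [0.5195, 0.2062, 0.1078]
ee_rot: [-1.456, -2.646, 0.225]
force: [2.5, -3.8, 2.1]
width: 0.106
```

Run:
```python
from cell import arm
from h import *
o=arm.observe();T=R.from_rotvec(o["ee_rot"]).as_matrix();print(o["position"],o["force"])
print("up100",T.T@[0,0,100]);rel(o,o["position"]+[0,0,.09],down(.563))
```

```text
[0.51949304 0.20623859 0.10776059] [ 2.50569597 -3.84248536  2.06143888]
up100 [  2.71181283 -18.34923224 -98.26470245]
trans [  2.4 -16.5 -88.4] turn [-0.1846 -0.0271  0.0016]
```

Lift vertically with the tilt first, then level.

jog_arm(
  commands=[
    {"translation": [0.2, -1.1, -6], "turn": [0, 0, 0]},
    {"translation": [0.3, -2.2, -12], "turn": [0, 0, 0]},
    {"translation": [0.5, -3.3, -18], "turn": [0, 0, 0]},
    {"translation": [0.7, -4.8, -26], "turn": [0, 0, 0]},
    {"translation": [1, -6.7, -36], "turn": [0, 0, 0]},
    {"translation": [1.3, -8.6, -46], "turn": [0, 0, 0]},
    {"translation": [1.6, -10.8, -58], "turn": [0, 0, 0]},
    {"translation": [1.9, -13, -70], "turn": [0, 0, 0]},
    {"translation": [2.2, -15, -80], "turn": [0, 0, 0]},
    {"translation": [2.4, -16.5, -88.4], "turn": [0, 0, 0]},
    {"translation": [2.4, -16.5, -88.4], "turn": [0, 0, 0]},
  ],
)

```text
clock: 18.2
position: [0.5202, 0.2069, 0.1999]
ee_rot: [-1.456, -2.648, 0.221]
force: [1.4, 0.2, -0.2]
width: 0.105
```

jog_arm(
  commands=[
    {"translation": [0, 0, 0], "turn": [-0.03, -0.004, 0]},
    {"translation": [0, 0, 0], "turn": [-0.06, -0.009, 0]},
    {"translation": [0, 0, 0], "turn": [-0.09, -0.013, 0]},
    {"translation": [0, 0, 0], "turn": [-0.12, -0.018, 0]},
    {"translation": [0, 0, 0], "turn": [-0.15, -0.022, 0]},
    {"translation": [0, 0, 0], "turn": [-0.17, -0.025, 0]},
    {"translation": [0, 0, 0], "turn": [-0.185, -0.027, 0]},
    {"translation": [0, 0, 0], "turn": [-0.185, -0.027, 0]},
    {"translation": [0, 0, 0], "turn": [-0.185, -0.027, 0]},
    {"translation": [0, 0, 0], "turn": [-0.185, -0.027, 0]},
    {"translation": [0, 0, 0], "turn": [-0.185, -0.027, 0]},
    {"translation": [0, 0, 0], "turn": [-0.185, -0.027, 0]},
  ],
)

```text
clock: 19.2
position: [0.5195, 0.2064, 0.1975]
ee_rot: [-1.514, -2.752, 0.0]
force: [-1.2, 0.4, -1.9]
width: 0.105
```

Run:
```python
from cell import arm
from h import *
o=arm.observe();print(o["position"],o["ee_rot"],o["width"]*92,o["force"],o["clock"])
S,D=arm.camera_info("scene"),arm.camera_info("side")
im=arm.get_image("scene");b=arm.get_image("side")
cv2.imwrite("pics/s10.png",np.hstack([cv2.resize(im[140:320,160:430],(480,320)),cv2.resize(b[60:240,180:360],(320,320))]))
for q in("tray_tab","tray_far","tray","scraper_tip"):
    x=arm.landmark_of("scene",q);y=arm.landmark_of("side",q)
    for i in x[:2]:
        for j in y[:2]: print(q,round(i["confidence"],2),round(j["confidence"],2),*[np.round(v,4) for v in tri([S,D],[i["at"],j["at"]])])
```

```text
[0.5194963 0.20643   0.1975156] [-1.51395257e+00 -2.75186224e+00  5.06430951e-05] 9.620134711988339 [-1.19109142  0.37769136 -1.90544347] 19.2
tray_tab 0.76 0.92 [0.5195 0.2042 0.21  ] 1.3288
tray_tab 0.76 0.45 [0.4976 0.0767 0.0451] 66.1735
tray_far 0.84 0.85 [0.6882 0.283  0.187 ] 0.2926
tray 0.71 0.55 [0.5894 0.2389 0.1899] 0.944
```

View pics/s10.png

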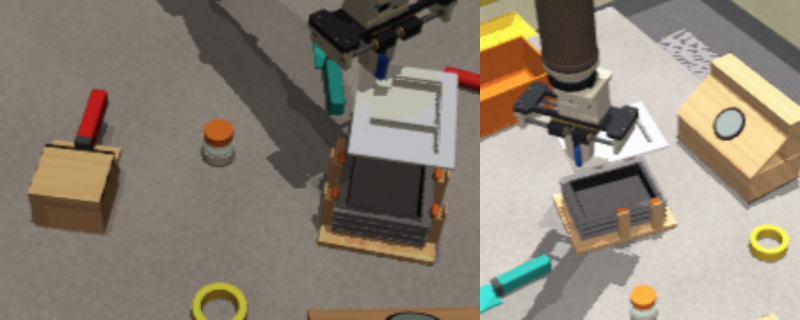

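The tray is held level about 12 cm above where it sat (rim z≈0.187–0.19), the scraper is still home in the block, and the bystanders are untouched. I'll hand it in.

```bash
python3 -c "
from cell import arm
print(arm.sign_off())"
```

```text
the job is handed in; nothing more can be done
None
```

The job is handed in at about 19 s of the 58 s allowed. No verdict is reported.

- **Scraper:** I slid the blade into the slot until it met the back wall (about 15 N), then released it. The close picture after release showed only about 5 mm of blade outside the block. The last picture still shows the scraper in the slot, but the detector did not find its tip in that last check.
- **Peel:** I swung the tray about the opposite corner. The tab rose to 117 mm (limit 111 mm) while the opposite corner stayed seated at about 64 mm (limit 74 mm). After that I lifted straight up.
- **End state:** The tray is held level and open side up, with the gripper still closed on the 10 mm tab. Measured heights above the table:

| Point | Measured | Required |
|---|---|---|
| Rim centre | about 190 mm | 135 mm |
| Tab | about 210 mm | 135 mm |
| Opposite corner | about 187 mm | 124 mm |

- **Clearance:** The rim is about 12 cm above where it sat. That is slightly more than the 10 cm asked, though the well reaches 18 mm below the rim.
- **Bystanders:** None of those in view in the last picture appear to have moved. I checked this by eye, not by measurement.
- **Disagreement:** The two fixed cameras differed by about 7 mm in y on the block. I used a pose close to the side and wrist estimates, and allowed 2 mm of sideways shift. The blade went in without side contact.

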